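# Tip the beads off the bangle board

## Robot

A 6-joint arm with a two-finger parallel gripper is mounted at the origin on the work surface. World frame = base frame: x ahead of the robot, y to its left, z up, the work surface at z = 0. Lengths are in m, angles in rad, forces in N, time in s.
With the tool pointing down it reaches from about 0.375 to 0.9 m from the base axis. Payload 3.1 kg.
Tool frame: the origin (TCP) lies between the finger pads; the fingertips stand 14 mm ahead of it and the grasp point (between the pads) lies 5 mm behind it; z points along the fingers, y is the direction in which the jaws open and shut (so a half turn about z gives the same grasp; the last joint's range is limited). The gripper opens to 87 mm and grips with 3 to 60 N. Pads are 19 mm wide; open, the fingers measure 117 mm over their backs; the gripper's body (75 mm by 190 mm) begins 51 mm behind the grasp point.
Start: joints at [-1.302, 0.527, 1.433, -0, 1.181, -0.178], TCP at [0.271, -0.563, 0.237] pointing down, gripper open.
Joint ranges: [-3.08, 3.08], [-0.75, 2.2], [0.22, 2.44], [-1.43, 4.57], [0, 2.65], [-2.85, 2.85]. Speed limits (rad/s): [2.79, 2.79, 3.14, 3.14, 3.14, 3.14].

## Interface

Orientations are given as a unit quaternion [w, x, y, z].
In Python, from station import r gives the robot as it stands.
- The arm moves only by the tool carry_out, never from a script. Its argument "plan" is text: rows parted by semicolons, each of 6 numbers parted by spaces: the shift along the tool's x, y, z in units of 50 mm (1.0 is 50 mm), then the turn, a rotation vector about the tool's x, y, z in rad. A call has 1 to 12 rows; each row is the pose to reach, as a shift and turn from the pose measured when the call began, along the tool's axes at that moment; what a row does not reach only later rows make up. A row lasts 1/8 s, in which the tool goes at most 62.5 mm and 10.7 degrees, less where a joint would pass 70% of its speed; a pose out of reach is approached as far as the arm can. A call with a gripper value outside its range is refused whole. "claw" is the finger opening in mm, from 0 to 87, set as the call begins (left out, the last holds). The fingers move at their own pace and stop on an object; "grip_force" is the grip in N (left out, the last holds). Time passes only in rows, so rows that repeat a pose let the fingers close. It gives the time, the measured TCP pose, the force and the opening at its end, in the units of the state.
- r.read_state(): the state, without advancing time (a new reading comes with each control period).
- r.grab_frame(name): name is "side" or "top" or "wrist"; returns (picture, depth): 480x640x3 uint8, red, green, blue; 480x640 float32, m along the optical axis (not along the pixel's ray), 0 where there is no reading.
- r.camera_model(name): a dict with "vertical_fov" (degrees; the focal length in pixels is half the picture's height over the tangent of half this angle, whatever the lens; pixels are square), "cx", "cy" (the principal point, pixels), "pose" (4x4, takes a point from camera to world coordinates); the wrist camera has in their place "mount" (4x4, takes a point from camera to tool coordinates, whose origin is the TCP and whose axes are the flange's). Camera axes: x right, y down, z forward; pixel columns grow to the right and rows downward; lengths in m; the calibration is good to about 2 mm. A picture is of the moment at which its call begins: read the wrist's pose just before it. camera_model takes no time and is no camera call.
- r.hand_in(): hands the job in, once; it reports no verdict.
The state is a dict: "time_s": time; "joint_pos": joint angles; "qd": joint speeds; "effort": joint torques, N m; "ee_pos": TCP position; "orientation": TCP orientation; "force": force on the tool from outside, world axes, zero at the start; "torque": the same for the moment, N m; "gripper_width": finger opening in m.
Only numpy, scipy, OpenCV 4.12 (cv2) and the standard library are available. Lean on these libraries where they do the work, as an engineer would, in place of code of your own. Each camera call takes 0.05 s, during which the arm holds its last target.

## Task

Lift the near edge of the hinged sorting board (it has an upright wooden grip there) and keep it tilted until both red beads have rolled off the far edge into the catch bin, with the flat bangle staying on the board. Lower the board flat again, then pick the bangle off it and lay it flat in the empty square wooden tray (not the round bowl).

Things in the scene. Friction and masses are not known exactly. Their poses are not given: they have to be found in the camera images.
- sorter: Fixed sorting stand: hinged plywood board, 200 x 260 mm, and a catch bin beyond its far edge. Origin on the table under the hinge line, which is 70 mm up; x points from grip over board to bin, y along the hinge. Board spans x -203 to 0, far edge open, side rims and near lip 14 mm above its floor. Open bin: x 0 to 115, y -134 to 134, floor 6 mm up, walls 50 mm high, far wall 72.
- board (a joint): Board's hinge angle in rad: 0 lying level (its rest), growing to 0.5 as the near edge is lifted. Board weighs 0.5 kg, about 2 N at the grip, and falls back to 0 if let go. The beads leave their gutter above about 0.1; 0.3 clears them within about 2 s and the bangle does not slide at 0.35.
- board_grip (a point): Hold point on the upright wooden tab at the board's near edge: 14 mm thick (along the hinge), 36 mm long, top 18 mm above and foot (36 mm wide tongue) 28 mm below this point. It lies 235 mm from the hinge towards the stand's -x and 32 mm above it when level (102 mm above the table) and circles the hinge line as the board tilts; pinched along the hinge direction the tab pivots in the fingers.
- board_mid (a point): Middle of the board's floor (upper face), 100 mm from the hinge line and 4 mm above it, 74 mm above the table when level; x towards the bin, y along the hinge, turning with the board.
- bead1_center (a point): Glossy red ball, the first of two on the board, 26 mm in diameter, 12 g; the point is its centre. At the start it lies in the shallow gutter against the board's lip, on the -y side of the bangle. It rolls freely once the board is lifted.
- bead2_center (a point): Glossy red ball, the second of two on the board, 26 mm in diameter, 12 g; the point is its centre. At the start it lies in the shallow gutter against the board's lip, on the +y side of the bangle. It rolls freely once the board is lifted.
- bangle_center (a point): The flat red bangle lying on the board between the beads' paths: a ring 58 mm outside, 42 mm inside, 11 mm high, 18 g; the point is its centre, half-way up (5.5 mm above what it lies on). It can be gripped across its outside or by one side of the ring (8 mm wide). Like bangles lie on the table; this is the one on the board.
- tray: Empty square plywood tray fixed to the table at the left or right of the stand, 170 x 170 mm outside, 28 mm high, walls 6 mm, inner floor 5 to 6 mm up. Origin at the centre of its underside; x and y along its sides.
Mind the look-alikes: they are no part of the job. Leave any purple look-alike of the part that bears bangle_center alone.

How it is judged:
By the outcome, as a careful person would: the job done as asked, in the order asked, and still so for the second after the job is handed in, with the robot touching nothing.
It also fails if it takes over 61 s, if anything falls off the work surface, if the arm or the gripper's body presses on something with over 40 N, if the wrist force passes 120 N, or if a joint passes its speed limit or range.

## Working session

There is one attempt and no reset: what is moved stays moved. The work goes in short steps, Python scripts to look and compute and a tool call to move; the robot and the scene stay as the last step left them, time stands still between calls to the robot, and variables do not carry over. Pictures are saved under pics/ and viewed, and the job is handed in when it is done.

Besides the shell and the picture viewer there is one more tool, called after "Call:" by a JSON object that holds its "fn" and its "kwargs", one argument or row to a line. carry_out: Moves the arm, as the interface text tells. Its arguments: {"type":"object","properties":{"plan":{"type":"string"},"claw":{"type":"number"},"grip_force":{"type":"number"}},"required":["plan"]}

```bash
ls; mkdir -p pics; cat > h.py <<'E'
from station import r
import numpy as np, cv2
def cam(n):
    m=r.camera_model(n); f=240/np.tan(np.radians(m['vertical_fov'])/2)
    return m,f
def px2w(n,u,v,d,pose=None):
    m,f=cam(n); p=np.array([(u-m['cx'])/f*d,(v-m['cy'])/f*d,d,1])
    return ((m['pose'] if pose is None else pose)@p)[:3]
def save(n,name):
    im,d=r.grab_frame(n); cv2.imwrite(f'pics/{name}.png',im[:,:,::-1]); np.save(f'pics/{name}.npy',d); return im,d
E
python3 - <<'E'
from h import *
for n in('top','side'): save(n,n+'1'); print({k:(np.round(v,3).tolist() if k=='pose' else v) for k,v in cam(n)[0].items()})
print(r.read_state()); print(r.camera_model('wrist'))
E
```

```text
pics
{'vertical_fov': 51.9987063367253, 'cx': 321.7817967748639, 'cy': 240.02906408425616, 'pose': [[-0.082, -0.976, 0.2, 0.352], [-0.997, 0.082, -0.01, -0.002], [-0.006, -0.2, -0.98, 1.208], [0.0, 0.0, 0.0, 1.0]]}
{'vertical_fov': 49.59971955153632, 'cx': 331.51791542861963, 'cy': 239.25019282171388, 'pose': [[-0.841, -0.331, 0.427, 0.169], [-0.541, 0.509, -0.67, 0.69], [0.005, -0.795, -0.607, 0.688], [0.0, 0.0, 0.0, 1.0]]}
{'time_s': 0.1, 'joint_pos': array([-1.30154599e+00,  5.28351001e-01,  1.43378081e+00, -1.20273507e-05,
        1.18141209e+00, -1.78493861e-01]), 'qd': array([ 0.00091421, -0.00039547, -0.00243632,  0.00076489, -0.00131046,
       -0.00044442]), 'effort': array([ 1.11925413e-04, -4.40985954e+01, -1.77150607e+01,  6.35981304e-02,
        5.33795287e-02, -3.95259497e-05]), 'ee_pos': array([ 0.27043749, -0.56275204,  0.235681  ]), 'orientation': array([-9.74367034e-04,  9.75044157e-01,  2.22008874e-01, -4.98124429e-05]), 'force': array([ 0.45365659,  0.58778643, -0.00143595]), 'torque': array([ 0.05730945, -0.00421009, -0.02250744]), 'gripper_width': 0.08720860942547916}
{'vertical_fov': 61.92288285663723, 'cx': 318.72767573959015, 'cy': 245.83595025395786, 'mount': array([[-7.29202279e-04, -9.55951796e-01, -2.93522795e-01,
         8.18781282e-02],
       [ 9.99999458e-01, -9.15241289e-04,  4.96467985e-04,
        -4.29416575e-04],
       [-7.43243643e-04, -2.93522274e-01,  9.55951946e-01,
        -1.49401859e-01],
       [ 0.00000000e+00,  0.00000000e+00,  0.00000000e+00,
         1.00000000e+00]])}
```

View pics/top1.png

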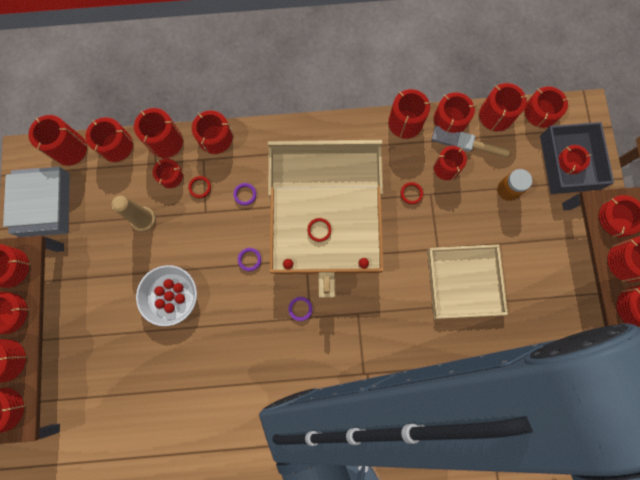

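View pics/side1.png

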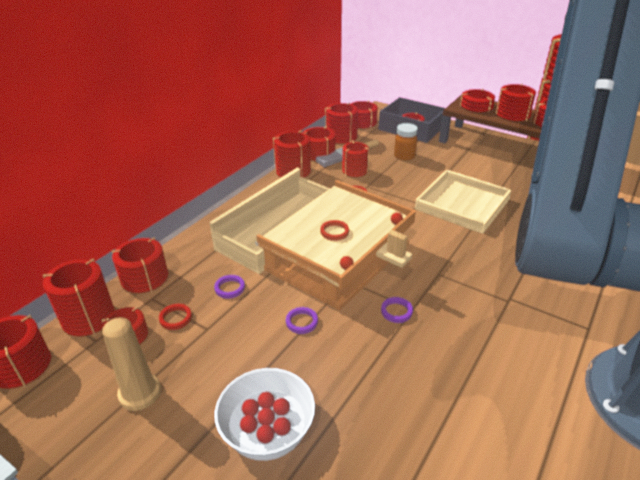

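The top view shows the board at (327,227) with the bangle at (319,230) and beads at (288,264) and (364,263). The grip tab is near (327,283) and the empty tray at (468,282). The bowl with beads is at left (167,296).

```bash
python3 - <<'E'
from h import *
d=np.load('pics/top1.npy'); im=cv2.imread('pics/top1.png')
def P(u,v): 
    return np.round(px2w('top',u,v,d[v,u]),4)
for nm,u,v in [('binfarL',270,144),('binfarR',381,144),('boardnearL',273,270),('boardnearR',381,269),('b2',288,264),('b1',364,263),('floor',345,240),('floor2',300,200),('floor3',355,200),
  ('trayTL',432,249),('trayTR',498,247),('trayBL',436,317),('trayBR',505,314),('traymid',468,282)]: print(nm,P(u,v))
# points cloud height in tab region
m,f=cam('top')
vv,uu=np.mgrid[262:305,305:350]; D=d[262:305,305:350]
pts=np.stack([(uu-m['cx'])/f*D,(vv-m['cy'])/f*D,D,np.ones_like(D)],-1)@m['pose'].T
Z=pts[...,2]
for row in range(0,43,2): print(262+row,' '.join('%3d'%(z*1000) for z in Z[row,8:36]))
s=(Z>.108)&(Z<.13); print('tabtop',pts[s][:,:3].mean(0),s.sum(),pts[s].min(0),pts[s].max(0))
# bangle
hsv=cv2.cvtColor(im,cv2.COLOR_BGR2HSV); red=((hsv[...,0]<8)|(hsv[...,0]>172))&(hsv[...,1]>150)
def region(a,b,c,e):
    vv,uu=np.nonzero(red[b:e,a:c]); vv+=b;uu+=a; D=d[vv,uu]
    p=np.stack([(uu-m['cx'])/f*D,(vv-m['cy'])/f*D,D,np.ones_like(D)],-1)@m['pose'].T
    print(len(p),p[:,:3].mean(0).round(4),p.min(0).round(3),p.max(0).round(3),((p.min(0)+p.max(0))/2).round(4))
region(300,212,338,248);region(280,256,296,272);region(356,255,372,271)
cv2.imwrite('pics/crop.png',cv2.resize(im[120:330,250:520],None,fx=2.9,fy=2.8,interpolation=cv2.INTER_CUBIC))
E
```

```text
binfarL [0.8341 0.0928 0.0725]
binfarR [ 8.406e-01 -1.899e-01 -8.000e-04]
boardnearL [0.5206 0.1039 0.0832]
boardnearR [ 0.5013 -0.1435  0.0896]
b2 [0.53   0.0678 0.0934]
b1 [ 0.5169 -0.1052  0.0996]
floor [ 0.3521 -0.0022  1.2083]
floor2 [0.685  0.0298 0.0745]
floor3 [ 0.6742 -0.1013  0.0735]
trayTL [ 0.5481 -0.2803  0.0277]
trayTR [ 0.54   -0.4417  0.0256]
trayBL [ 0.3848 -0.2699  0.0236]
trayBR [ 0.3783 -0.4344  0.0228]
traymid [ 0.4631 -0.3634  0.0033]
262  68  70  75  71  72  73  72  73  72  71  67  73  71  75  69  69  74  73  69  70  72  72  72  76  70  73  71  68
264  69  71  72  67  76  75  71  73  71  71  68  70  66  70  75  69  74  69  71  70  68  70  71  70  68  70  71  70
266  67  70  71  72  67  70  75  69  68  71  74  73  71  70  69  74  69  69  74  75  69  72  73  72  69  66  68  72
268  71  67  70  69  71  71  72  70  71  69  74  70  70  69  70  70  71  72  70  70  72  72  71  68  68  69  71 1208
270  87  85  87  86  90  88  86  87  84  91  84  86  87  88  88  87  86  88  84  84  85  90  89  88  84  86  90  86
272  79  83  82  83  79  80  82  77  77  79  78  78  80  7
[... 1718 characters left out ...]
   3  -5   0  -2   1  -1   0  -3   0  -1  -1   0  -4  -2   1   1   1  -1   2   1   2
304  -1   0   0   0  -3   0   1  -1   0  -2  -2   2   0  -1   5   0   0  -1   0   3   0   2  -1   1   0   0   2   0
tabtop [ 0.47392069 -0.01462785  0.11882737] 113 [ 0.45632094 -0.02256223  0.11413347  1.        ] [ 0.49244323 -0.00684657  0.1235251   1.        ]
185 [ 0.6074 -0.0096  0.0844] [ 0.579 -0.036  0.071  1.   ] [0.635 0.017 0.09  1.   ] [ 0.607  -0.0096  0.0803  1.    ]
76 [0.5313 0.0686 0.0943] [0.521 0.059 0.087 1.   ] [0.543 0.079 0.101 1.   ] [0.5319 0.0688 0.0938 1.    ]
78 [ 0.5188 -0.1042  0.094 ] [ 0.509 -0.116  0.086  1.   ] [ 0.531 -0.094  0.101  1.   ] [ 0.5197 -0.1049  0.0934  1.    ]
```

View pics/crop.png

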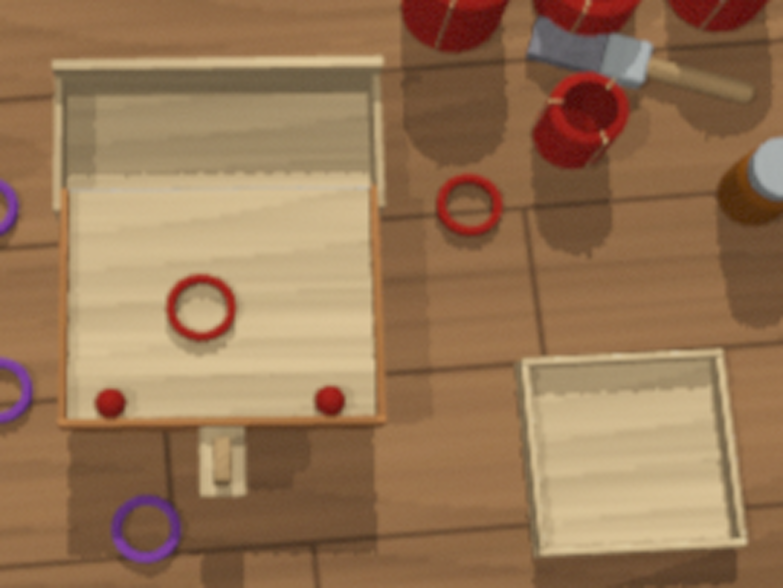

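```bash
cat >> h.py <<'E'
from scipy.spatial.transform import Rotation as R
def q2R(q): return R.from_quat([q[1],q[2],q[3],q[0]])
def rel(p,yaw):
    "target TCP p with tool down and tool x at world yaw"
    s=r.read_state(); A=q2R(s['orientation']); T=R.from_euler('z',yaw)*R.from_euler('x',np.pi)
    dp=A.inv().apply(np.array(p)-s['ee_pos'])/.05; rv=(A.inv()*T).as_rotvec()
    print('t',round(s['time_s'],2),'ee',s['ee_pos'].round(4),'shift',dp.round(3),'turn',rv.round(4),'F',s['force'].round(1),'w',round(s['gripper_width'],4))
E
python3 - <<'E'
from h import *
rel([.474,-.0146,.2],-.075)
d=np.load('pics/top1.npy')
m,f=cam('top'); vv,uu=np.mgrid[0:480,0:640]
P=np.stack([(uu-m['cx'])/f*d,(vv-m['cy'])/f*d,d,np.ones_like(d)],-1)@m['pose'].T
# bin far wall z~.072 
s=(P[...,2]>.062)&(P[...,2]<.082)&(vv<152)&(vv>138)&(uu>262)&(uu<390)
q=P[s]; print(len(q),np.polyfit(q[:,1],q[:,0],1))
# near lip
s=(P[...,2]>.081)&(P[...,2]<.095)&(vv>267)&(vv<274)&(uu>270)&(uu<384)
q=P[s]; print(len(q),np.polyfit(q[:,1],q[:,0],1),q[:,2].mean())
# tray walls
s=(P[...,2]>.018)&(P[...,2]<.04)&(vv>240)&(vv<325)&(uu>425)&(uu<512)
q=P[s][:,:2].astype(np.float32); print(len(q),cv2.minAreaRect(q),q.mean(0))
E
```

```text
t 0.1 ee [ 0.2704 -0.5628  0.2357] shift [ 8.416 -8.118  0.732] turn [-2.000e-03  2.000e-04  5.227e-01] F [ 0.5  0.6 -0. ] w 0.0872
515 [0.07181536 0.82886626]
355 [0.07343782 0.51058119] 0.08742914997478103
841 ((0.46341001987457275, -0.35567712783813477), (0.1715189665555954, 0.17033220827579498), 88.11141967773438) [ 0.46320635 -0.3578373 ]
```

Call:
{"fn": "carry_out", "kwargs": {
  "plan": "0.7 -0.7 0.06 0 0 0.05; 1.4 -1.35 0.12 0 0 0.1; 2.1 -2.0 0.18 0 0 0.15; 2.8 -2.7 0.25 0 0 0.2; 3.5 -3.4 0.3 0 0 0.25; 4.2 -4.05 0.37 0 0 0.3; 4.9 -4.7 0.43 0 0 0.35; 5.6 -5.4 0.5 0 0 0.4; 6.3 -6.1 0.55 0 0 0.45; 7.0 -6.75 0.6 0 0 0.5; 7.7 -7.4 0.67 0 0 0.52; 8.42 -8.12 0.73 0 0 0.52",
  "claw": 60,
  "grip_force": 15
}}

```text
time_s: 1.6
ee_pos: [0.4746, -0.013, 0.1999]
orientation: [-0.001, 0.999, -0.036, -0.0]
force: [1.1, -0.3, -0.2]
gripper_width: 0.0599
```

```bash
python3 - <<'E'
from h import *
s=r.read_state(); save('wrist','w1')
rel([.474,-.0146,.097],-.073)
W=np.eye(4);W[:3,:3]=q2R(s['orientation']).as_matrix();W[:3,3]=s['ee_pos']
m,f=cam('wrist'); pose=W@m['mount']; d=np.load('pics/w1.npy')
vv,uu=np.mgrid[0:480,0:640]
P=np.stack([(uu-m['cx'])/f*d,(vv-m['cy'])/f*d,d,np.ones_like(d)],-1)@pose.T
s=(P[...,2]>.112)&(P[...,2]<.13)&(abs(P[...,0]-.474)<.04)&(abs(P[...,1]+.0146)<.03)&(d>0)
q=P[s][:,:2].astype(np.float32);print(s.sum(),q.mean(0),cv2.minAreaRect(q),P[s][:,2].mean())
E
```

```text
t 1.65 ee [ 0.4754 -0.0078  0.1997] shift [-0.018  0.149  2.052] turn [-0.0059  0.0001  0.0035] F [0.9 2.1 0.5] w 0.0598
1305 [ 0.4788354 -0.0157029] ((0.4776385724544525, -0.01578338071703911), (0.013905246742069721, 0.03531196713447571), 85.68302154541016) 0.1204443379977194
```

View pics/w1.png

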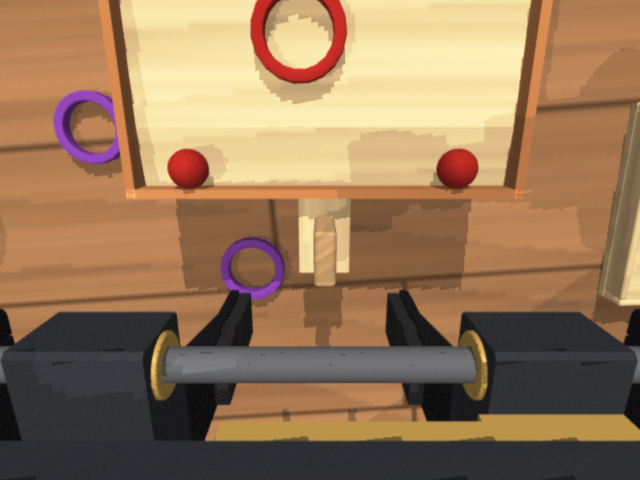

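The tab is between the open fingers, near pixel (325,250), with beads at (188,168) and (457,168). It is the right part and the jaws are aligned with it. I'll let the arm settle, then descend.

Call:
{"fn": "carry_out", "kwargs": {
  "plan": "0 0.14 0.3 -0.005 0 0; 0 0.14 0.6 -0.005 0 0; 0 0.14 0.6 -0.005 0 0; 0 0.14 0.6 -0.005 0 0"
}}

```text
time_s: 2.15
ee_pos: [0.4751, -0.0149, 0.1699]
orientation: [-0.0, 0.999, -0.035, 0.0]
force: [-0.2, -0.7, -0.1]
gripper_width: 0.06
```

```bash
python3 - <<'E'
from h import *
s=r.read_state(); save('wrist','w2')
rel([.475,-.0150,.097],-.073)
W=np.eye(4);W[:3,:3]=q2R(s['orientation']).as_matrix();W[:3,3]=s['ee_pos']
m,f=cam('wrist'); pose=W@m['mount']; d=np.load('pics/w2.npy')
vv,uu=np.mgrid[0:480,0:640]
P=np.stack([(uu-m['cx'])/f*d,(vv-m['cy'])/f*d,d,np.ones_like(d)],-1)@pose.T
s=(P[...,2]>.112)&(P[...,2]<.13)&(abs(P[...,0]-.474)<.04)&(abs(P[...,1]+.0146)<.025)&(d>0)
q=P[s][:,:2].astype(np.float32);print(s.sum(),q.mean(0),cv2.minAreaRect(q),P[s][:,2].mean())
E
```

```text
t 2.2 ee [ 0.4752 -0.0149  0.1701] shift [-0.006  0.002  1.461] turn [-0.0007 -0.0008  0.0032] F [-0.6 -0.8  0. ] w 0.0598
1671 [ 0.47897092 -0.01582363] ((0.4773769676685333, -0.01579333283007145), (0.01375003531575203, 0.0357174389064312), 85.82846069335938) 0.12036063370405199
```

Call:
{"fn": "carry_out", "kwargs": {
  "plan": "0.01 0 0.3 0 0 0; 0.02 0.01 0.7 0 0 0; 0.02 0.01 1.1 0 0 0; 0.02 0.01 1.4 0 0 0; 0.02 0.01 1.46 0 0 0; 0.02 0.01 1.46 0 0 0"
}}

```text
time_s: 2.95
ee_pos: [0.4767, -0.0157, 0.0975]
orientation: [-0.0, 0.999, -0.035, 0.001]
force: [0.6, -0.3, 0.6]
gripper_width: 0.0602
```

Call:
{"fn": "carry_out", "kwargs": {
  "plan": "0 0 0 0 0 0; 0 0 0 0 0 0; 0 0 0 0 0 0; 0 0 0 0 0 0; 0 0 0 0 0 0; 0 0 0 0 0 0",
  "claw": 0,
  "grip_force": 20
}}

```text
time_s: 3.7
ee_pos: [0.4766, -0.0165, 0.0975]
orientation: [0.001, 0.999, -0.035, 0.001]
force: [-0.8, -4.4, 1.0]
gripper_width: 0.0136
```

Call:
{"fn": "carry_out", "kwargs": {
  "plan": "0.01 0 -0.05 0 0 0; 0.025 0 -0.14 0 0 0; 0.04 0 -0.23 0 0 0; 0.06 0 -0.35 0 0 0; 0.085 0 -0.47 0 0 0; 0.115 0 -0.58 0 0 0; 0.15 0 -0.7 0 0 0; 0.185 0 -0.81 0 0 0; 0.22 0 -0.92 0 0 0; 0.26 0 -1.03 0 0 0; 0.305 0 -1.14 0 0 0; 0.35 0 -1.25 0 0 0"
}}

```text
time_s: 5.2
ee_pos: [0.4929, -0.0177, 0.1602]
orientation: [0.001, 0.999, -0.034, -0.001]
force: [-3.5, -4.2, -2.5]
gripper_width: 0.0139
```

Call:
{"fn": "carry_out", "kwargs": {
  "plan": "0.025 0 -0.06 0 0 0; 0.05 0 -0.12 0 0 0; 0.06 0 -0.14 0 0 0; 0.06 0 -0.14 0 0 0; 0.06 0 -0.14 0 0 0; 0.06 0 -0.14 0 0 0; 0.06 0 -0.14 0 0 0; 0.06 0 -0.14 0 0 0"
}}

```text
time_s: 6.2
ee_pos: [0.496, -0.0179, 0.1671]
orientation: [0.001, 0.999, -0.034, -0.001]
force: [-1.7, -4.3, -2.8]
gripper_width: 0.0136
```

```bash
python3 - <<'E'
from h import *
a,_=save('top','t2'); b,_=save('side','s2'); 
cv2.imwrite('pics/c2.png',np.hstack([cv2.resize(a[100:340,200:520],(400,300)),cv2.resize(b[120:330,180:460],(400,300))])[:,:,::-1])
E
```

```text
(no output)
```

View pics/c2.png

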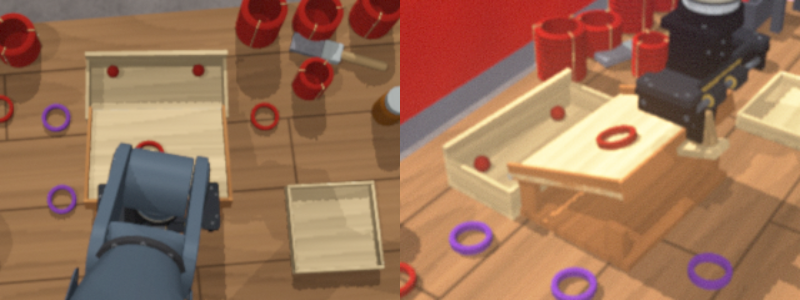

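Both beads are in the bin (crop pixels (113,71) and (198,71)), and the bangle is still on the tilted board at (617,137). Next I lower the board along the same arc.

Call:
{"fn": "carry_out", "kwargs": {
  "plan": "-0.04 0 0.08 0 0 0; -0.085 0 0.19 0 0 0; -0.13 0 0.31 0 0 0; -0.17 0 0.42 0 0 0; -0.21 0 0.54 0 0 0; -0.245 0 0.65 0 0 0; -0.28 0 0.76 0 0 0; -0.31 0 0.87 0 0 0; -0.335 0 0.98 0 0 0; -0.355 0 1.1 0 0 0; -0.375 0 1.21 0 0 0; -0.385 0 1.3 0 0 0"
}}

```text
time_s: 7.8
ee_pos: [0.4773, -0.0167, 0.1019]
orientation: [0.001, 0.999, -0.034, 0.0]
force: [3.7, -0.6, -1.5]
gripper_width: 0.014
```

Call:
{"fn": "carry_out", "kwargs": {
  "plan": "0 0 0.04 0 0 0; -0.005 0 0.08 0 0 0; -0.005 0 0.08 0 0 0; -0.005 0 0.08 0 0 0"
}}

```text
time_s: 8.3
ee_pos: [0.4769, -0.0166, 0.0984]
orientation: [0.001, 0.999, -0.034, 0.0]
force: [1.1, -0.4, 5.6]
gripper_width: 0.0137
```

```bash
python3 - <<'E'
from h import *
rel([.4766,-.0165,.0975],-.073)
E
```

```text
t 8.3 ee [ 0.4769 -0.0166  0.0984] shift [-0.005 -0.002  0.018] turn [ 0.0013 -0.0002  0.0041] F [ 1.1 -0.4  5.6] w 0.0137
```

Call:
{"fn": "carry_out", "kwargs": {
  "plan": "0 0 0 0 0 0; 0 0 0 0 0 0; 0 0 0 0 0 0; 0 0 0 0 0 0; 0 0 -0.3 0 0 0; 0 0 -0.8 0 0 0; 0 0 -1.4 0 0 0; 0 0 -2.0 0 0 0; 0 0 -2.4 0 0 0; 0 0 -2.4 0 0 0; 0 0 -2.4 0 0 0",
  "claw": 60
}}

```text
time_s: 9.68
ee_pos: [0.4761, -0.0163, 0.2176]
orientation: [0.0, 0.999, -0.034, -0.001]
force: [-0.5, -0.2, -1.0]
gripper_width: 0.06
```

```bash
python3 - <<'E'
from h import *
s=r.read_state(); im,d=save('wrist','w3'); save('side','s3')
m,f=cam('wrist')
W=np.eye(4);W[:3,:3]=q2R(s['orientation']).as_matrix();W[:3,3]=s['ee_pos']; pose=W@m['mount']
def cloud(d,pose,m,f):
    vv,uu=np.mgrid[0:480,0:640]
    return np.stack([(uu-m['cx'])/f*d,(vv-m['cy'])/f*d,d,np.ones_like(d)],-1)@pose.T
for n in('wrist','side'):
    if n=='side': m,f=cam('side'); pose=m['pose']; im=cv2.imread('pics/s3.png')[:,:,::-1]; d=np.load('pics/s3.npy')
    P=cloud(d,pose,m,f)
    hsv=cv2.cvtColor(np.ascontiguousarray(im),cv2.COLOR_RGB2HSV); red=((hsv[...,0]<8)|(hsv[...,0]>172))&(hsv[...,1]>150)&(d>0)
    q=red&(P[...,0]>.52)&(P[...,0]<.70)&(abs(P[...,1]+.02)<.11)&(P[...,2]>.074)&(P[...,2]<.11)
    p=P[q][:,:3]; print(n,len(p),p.mean(0).round(4),((p.min(0)+p.max(0))/2).round(4),(p.max(0)-p.min(0)).round(4), cv2.minEnclosingCircle(p[:,:2].astype(np.float32)))
    s2=(P[...,0]>.53)&(P[...,0]<.68)&(abs(P[...,1]+.02)<.09)&~red&(d>0); z=P[s2]; print('floor z',np.median(z[:,2]), np.polyfit(z[:,0],z[:,2],1)[0])
rel([.607,-.0096,.15],-.073)
E
```

```text
wrist 2964 [ 0.6075 -0.0095  0.0856] [ 0.6066 -0.0098  0.0832] [0.0516 0.0563 0.0114] ((0.6091634631156921, -0.009834631346166134), 0.028707189485430717)
floor z 0.07507462751170552 0.013123922740620082
side 233 [ 0.6074 -0.0074  0.0826] [ 0.6075 -0.0098  0.0818] [0.0554 0.058  0.0108] ((0.6067966818809509, -0.009399118833243847), 0.02958572469651699)
floor z 0.07280799370329416 0.02865786521706938
t 9.78 ee [ 0.476  -0.0163  0.2173] shift [ 2.607 -0.314  1.34 ] turn [0.0008 0.0024 0.0041] F [-0.   0.4  0.1] w 0.0601
```

View pics/w3.png

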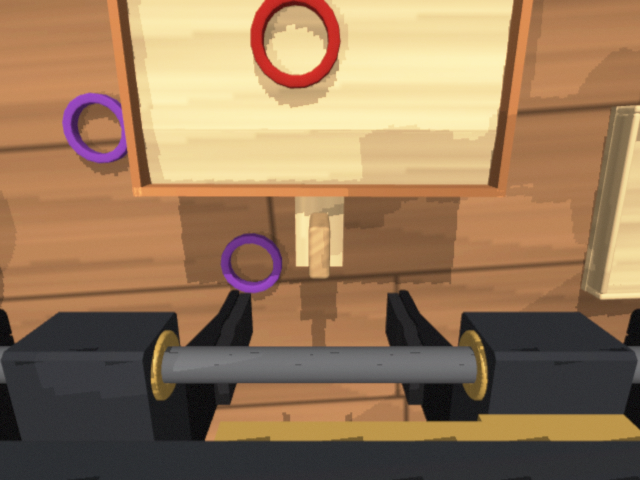

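View pics/s3.png

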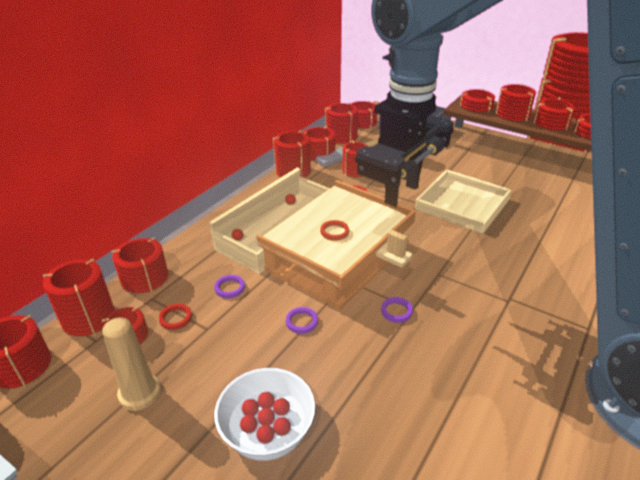

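The wrist view shows the board lying flat with no beads on it and the bangle at (295,40). The side view shows both beads in the bin at (290,199) and (237,234). I move over the bangle now.

Call:
{"fn": "carry_out", "kwargs": {
  "plan": "0.4 -0.05 0.1 0 0 0; 0.9 -0.1 0.3 0 0 0; 1.4 -0.17 0.6 0 0 0; 1.9 -0.23 0.9 0 0 0; 2.3 -0.28 1.2 0 0 0; 2.55 -0.31 1.34 0 0 0; 2.61 -0.315 1.34 0 0 0; 2.61 -0.315 1.34 0 0 0; 2.61 -0.315 1.34 0 0 0",
  "claw": 80
}}

```text
time_s: 10.9
ee_pos: [0.6067, -0.0096, 0.1505]
orientation: [0.0, 0.999, -0.034, -0.001]
force: [-0.3, -0.2, -0.5]
gripper_width: 0.0799
```

```bash
python3 - <<'E'
from h import *
rel([.607,-.0097,.0905],-.073)
E
```

```text
t 10.9 ee [ 0.6067 -0.0096  0.1505] shift [1.000e-02 1.000e-03 1.201e+00] turn [0.0008 0.0022 0.0041] F [-0.3 -0.2 -0.5] w 0.0799
```

Call:
{"fn": "carry_out", "kwargs": {
  "plan": "0.01 0 0.3 0 0 0; 0.01 0 0.65 0 0 0; 0.01 0 0.95 0 0 0; 0.01 0 1.15 0 0 0; 0.01 0 1.2 0 0 0; 0.01 0 1.2 0 0 0; 0.01 0 1.2 0 0 0"
}}

```text
time_s: 11.78
ee_pos: [0.6075, -0.0097, 0.0911]
orientation: [0.0, 0.999, -0.034, -0.001]
force: [-0.4, 0.1, -0.6]
gripper_width: 0.0798
```

Call:
{"fn": "carry_out", "kwargs": {
  "plan": "0 0 0 0 0 0; 0 0 0 0 0 0; 0 0 0 0 0 0; 0 0 0 0 0 0; 0 0 0 0 0 0",
  "claw": 50,
  "grip_force": 8
}}

```text
time_s: 12.4
ee_pos: [0.6076, -0.0097, 0.0913]
orientation: [0.001, 0.999, -0.034, -0.0]
force: [0.2, 0.8, 1.2]
gripper_width: 0.0573
```

Call:
{"fn": "carry_out", "kwargs": {
  "plan": "0 0 -0.15 0 0 0; 0 0 -0.45 0 0 0; 0 0 -0.9 0 0 0; 0 0 -1.4 0 0 0; 0 0 -1.9 0 0 0; 0 0 -2.2 0 0 0; 0 0 -2.2 0 0 0",
  "grip_force": 10
}}

```text
time_s: 13.28
ee_pos: [0.6085, -0.0098, 0.203]
orientation: [0.001, 0.999, -0.034, 0.001]
force: [-0.5, 0.6, -1.0]
gripper_width: 0.0569
```

```bash
python3 - <<'E'
from h import *
rel([.4635,-.356,.15],-.06)
E
```

```text
t 13.28 ee [ 0.6085 -0.0098  0.203 ] shift [-2.42   7.106  1.063] turn [ 0.0015 -0.0026 -0.0089] F [-0.5  0.6 -1. ] w 0.0569
```

Call:
{"fn": "carry_out", "kwargs": {
  "plan": "-0.15 0.4 0 0 0 0; -0.35 1.0 0 0 0 0; -0.6 1.75 0 0 0 0; -0.85 2.5 0 0 0 0; -1.1 3.25 0 0 0 0; -1.37 4.0 0.1 0 0 0; -1.62 4.75 0.3 0 0 0; -1.9 5.5 0.5 0 0 0; -2.1 6.2 0.8 0 0 0; -2.3 6.75 1.0 0 0 0; -2.42 7.1 1.06 0 0 0; -2.42 7.1 1.06 0 0 0"
}}

```text
time_s: 14.78
ee_pos: [0.4624, -0.3567, 0.1496]
orientation: [0.0, 0.999, -0.036, 0.001]
force: [0.3, 0.4, -0.6]
gripper_width: 0.0569
```

Call:
{"fn": "carry_out", "kwargs": {
  "plan": "0 0 0 0 0 0; 0 0 0 0 0 0"
}}

```text
time_s: 15.02
ee_pos: [0.4627, -0.3558, 0.1499]
orientation: [0.0, 0.999, -0.035, 0.001]
force: [0.3, 0.9, -0.1]
gripper_width: 0.0568
```

```bash
python3 - <<'E'
from h import *
rel([.4635,-.356,.0235],-.06); save('side','s4')
E
```

```text
t 15.03 ee [ 0.4627 -0.3558  0.1499] shift [1.100e-02 2.000e-03 2.527e+00] turn [ 0.0005 -0.0019 -0.0101] F [ 0.3  0.9 -0.1] w 0.0568
```

View pics/s4.png

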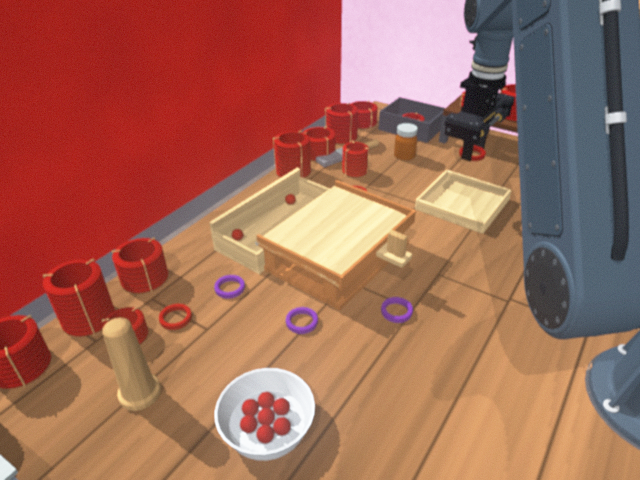

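The bangle is level in the jaws at (472,153), above the tray at (463,200), and the board is empty. I lower it into the tray.

Call:
{"fn": "carry_out", "kwargs": {
  "plan": "0 0 0.3 0 0 0; 0 0 0.7 0 0 0; 0 0 1.1 0 0 0; 0 0 1.5 0 0 0; 0 0 1.85 0 0 0; 0 0 2.15 0 0 0; 0 0 2.35 0 0 0; 0 0 2.45 0 0 0; 0 0 2.52 0 0 0; 0 0 2.52 0 0 0; 0 0 2.52 0 0 0"
}}

```text
time_s: 16.45
ee_pos: [0.4633, -0.3562, 0.0244]
orientation: [0.001, 0.999, -0.035, 0.001]
force: [-0.0, 0.3, -0.6]
gripper_width: 0.0569
```

Call:
{"fn": "carry_out", "kwargs": {
  "plan": "0 0 0 0 0 0; 0 0 0 0 0 0; 0 0 0 0 0 0; 0 0 0 0 0 0; 0 0 0 0 0 0",
  "claw": 72
}}

```text
time_s: 17.08
ee_pos: [0.4633, -0.3562, 0.0243]
orientation: [0.001, 0.999, -0.035, 0.001]
force: [0.6, 0.3, -0.6]
gripper_width: 0.0717
```

Call:
{"fn": "carry_out", "kwargs": {
  "plan": "0 0 -0.2 0 0 0; 0 0 -0.7 0 0 0; 0 0 -1.3 0 0 0; 0 0 -2 0 0 0; 0 0 -2.7 0 0 0; -0.4 0 -3.2 0 0 0; -0.9 0 -3.5 0 0 0; -0.9 0 -3.5 0 0 0; -0.9 0 -3.5 0 0 0"
}}

```text
time_s: 18.2
ee_pos: [0.4183, -0.3529, 0.1994]
orientation: [0.001, 0.999, -0.035, 0.002]
force: [0.9, 0.3, 0.2]
gripper_width: 0.0722
```

```bash
python3 - <<'E'
from h import *
rel([.4635,-.356,.0235],-.06); save('side','s5'); save('wrist','w5'); 
a,_=save('top','t5')
s,w=cv2.imread('pics/s5.png'),cv2.imread('pics/w5.png')
cv2.imwrite('pics/c5.png',np.hstack([cv2.resize(s,(400,300)),cv2.resize(w,(400,300))]))
E
```

```text
t 18.2 ee [ 0.4183 -0.3529  0.1994] shift [ 0.893 -0.008  3.52 ] turn [ 0.0017 -0.0034 -0.0103] F [0.9 0.3 0.2] w 0.0722
```

View pics/c5.png

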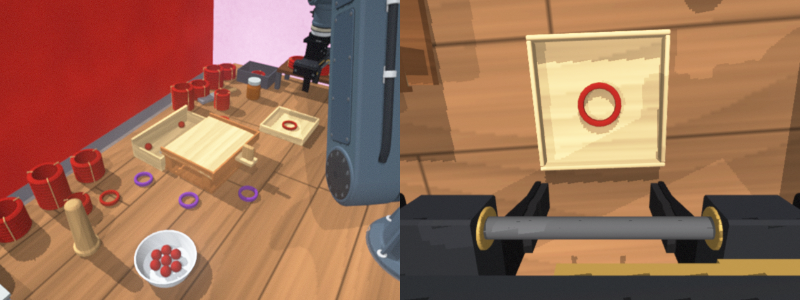

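The bangle lies flat in the middle of the tray (wrist view (600,104)), the beads are in the bin, and the board is level and empty.

```bash
python3 - <<'E'
from h import *
print(r.hand_in())
E
```

```text
the job is handed in; nothing more can be done
None
```

The job is done and handed in at about 18.4 s; the hand-in gives no verdict.

- **Beads:** I pinched the wooden grip, tilted the board to about 0.3 rad and held it until both red beads had rolled into the catch bin. The bangle stayed in place to within a few millimetres.
- **Board:** I lowered it until it met its stop, then let go. In the pictures it lies level and empty.
- **Bangle:** I gripped it across its outside and released it in the middle of the square tray.

**Last checks:** the side and wrist pictures show the bangle flat near the tray's centre, both beads in the bin, and the purple bangles and the bowl untouched. The gripper is open and about 17 cm clear of the tray. Measured wrist force stayed below about 7 N in every reading I took.

**Disagreement:** the top and wrist cameras differed by about 3 mm on the grip's position. I used a value between them, and the grasp held.

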